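Clamp a cylinder in the checking gauge and run down its wing nut

ROBOT

A 6-joint arm with a two-finger parallel gripper is mounted at the origin on the work surface. World frame = base frame: x ahead of the robot, y to its left, z up, the work surface at z = 0. Lengths are in m, angles in degrees, forces in N, time in s.
With the tool pointing down it reaches from about 0.25 to 0.725 m from the base axis. Payload 9.7 kg.
Tool frame: the origin (TCP) lies at the very end of the fingers, on their centre line; the grasp point (between the pads) lies 19 mm behind it; x points along the fingers, z is the direction in which the jaws open and shut, and the axes are right-handed (so a half turn about x gives the same grasp; the last joint's range is limited). The gripper opens to 85 mm and grips with 20 to 120 N. Pads are 22 mm wide; open, the fingers measure 114 mm over their backs; the gripper's body (76 mm by 85 mm) begins 54 mm behind the grasp point. The pads swing forward as they close: fully open they stand 13 mm farther back than shut.
Start: joints at [-67.724, 4.979, 10.078, 95.1, 0, 90], TCP at [0.208, -0.509, 0.231] pointing down, gripper open.
Joint ranges: [-179.16, 179.16], [-48.56, 103.87], [-65.8, 70.77], [-126.05, 130.52], [-82.76, 87.17], [-180, 180]. Speed limits (degrees/s): [127.2, 127.2, 147.25, 180, 180, 180].

INTERFACE

Orientations are given as [roll, pitch, yaw] about the fixed x, y, z axes, in that order (R = Rz(yaw) Ry(pitch) Rx(roll)).
In Python, from workcell import sensors, vision, job_done gives the robot as it stands.
- The arm moves only by the tool carry_out, never from a script. Its argument "increments" is a list of rows, each a list of 7 numbers: the turn, a rotation vector about the tool's x, y, z in degrees, then the shift along the tool's x, y, z in mm, then the opening in per cent of the stroke, from 0 (shut) to 100 (fully open). A call has 1 to 12 rows; each row shifts and turns the commanded pose from where the row before left it, along the tool's axes as they then stand; what a row does not reach is not made up. A row lasts 1/8 s, in which the tool goes at most 62.5 mm and 10.7 degrees, less where a joint would pass 70% of its speed; a pose out of reach is approached as far as the arm can. A call is refused whole if a number of a shift passes 62.5 or a number of a turn 10.7, either way. A call with a gripper value outside its range is refused whole. The fingers move at their own pace and stop on an object; "squeeze" is the grip in N (left out, the last holds). Time passes only in rows, so rows that do not move let the fingers close. It gives the time, the measured TCP pose, the force and the opening at its end, in the units of the state.
- sensors.get_obs(): the state, without advancing time (a new reading comes with each control period).
- vision.camera(name): name is "side" or "top"; returns the picture (384x512x3 uint8, red, green, blue); there is no depth.
- vision.calibration(name): a dict with "camera_matrix" (3x3 intrinsics, pixels), "extrinsics" (4x4, takes a point from world to camera coordinates). Camera axes: x right, y up, looking along -z (the intrinsics and any distortion apply to the point x, -y, -z); pixel columns grow to the right and rows downward; lengths in m; the calibration is good to about 2 mm. A picture is of the moment at which its call begins. calibration takes no time and is no camera call.
- job_done(): hands the job in, once; it reports no verdict.
The state is a dict: "time": time; "q": joint angles; "qd": joint speeds; "joint_efforts": joint torques, N m; "ee_pos": TCP position; "tcp_rot": TCP orientation; "wrist_force": force on the tool from outside, world axes, zero at the start; "torque": the same for the moment, N m; "opening": finger opening in m.
Only numpy, scipy, OpenCV 4.12 (cv2) and the standard library are available. Lean on these libraries where they do the work, as an engineer would, in place of code of your own. Each camera call takes 0.05 s, during which the arm holds its last target.

TASK

Push the sliding blue jaw of the checking gauge up against the pneumatic cylinder until the cylinder is trapped, with no play, between it and the fixed jaw. Then lock the jaw: run the loose orange three-winged nut down clockwise until it is fully seated, by repeated fingertip strokes on its wings rather than by gripping it. Everything is only pushed: lift nothing, leave the other things on the bench where they are, and finish clear of everything.

Things in the scene. Friction and masses are not known exactly. Their poses are not given: they have to be found in the camera images.
- gauge: Fixed checking gauge: dark steel base 110 mm (x) by 400 mm (y -225 to +175), 20 mm high, turned up to 0.4 rad. Origin on the bench surface; own y runs along the slide from the sliding jaw to the fixed jaw, z up. The fixed blue jaw's inner face is at y = +140 mm, its top 75 mm above the bench. Guide strips 10 mm high keep the cylinder on x = 0.
- jaw (a joint): Travel of the sliding blue jaw along the gauge's +y, m, 0 to 0.1. Starts at 0 to 0.03; traps the seated cylinder at 0.080. About 10 N of friction; stays where left; the nut rides on it. Jaw 88 mm wide (x), block 87 mm long, its top 52 mm above the bench; an aluminium face plate at its front (cylinder side) rises to 80 mm above the bench, its nut side 35 mm from the nut's axis.
- jaw_back (a point): Middle of the jaw's flat back face (the face looking along the gauge's -y, where it can be pushed), 36 mm above the bench; the face is 88 mm wide and reaches from 20 to 52 mm above the bench. It lies 40 mm behind the nut's axis. Axes parallel to the gauge's.
- nut_axis (a point): Point on the nut's vertical axis on the top of the jaw's block, 52 mm above the bench. Axes parallel to the gauge's.
- nut (a joint): Angle of the orange nut, rad, growing clockwise seen from above; starts at 1 to 3, seated at 8.5 (firm stop). Seen from above, one of its three wings (120 degrees apart) points at the angle -(joint value), counted counterclockwise from the gauge's +x. It comes down 0.95 mm per rad, turns with about 0.02 N m of friction (under 1 N at the wings) and stays where left.
- nut_lead: The faces of the three wings that are pushed to turn the nut clockwise. Wings 7 mm thick, 22 mm high, reaching 34 mm from the axis; hub 25 mm across. Seated, the wings span 61 to 83 mm above the bench, and 0.95 mm higher for each rad still to go. Origin on the nut's axis at the underside of the hub; own x along one wing, turning with the nut.
- nut_trail: The opposite faces of the same three wings (same origin and axes). Squeezing a wing presses both.
- cylinder: Loose 0.35 kg pneumatic cylinder lying along the gauge's y: aluminium barrel, two black end caps 34 mm square, 120 mm long, and a steel rod end 12 mm thick standing 20 mm out towards the sliding jaw (-y), 17 mm above the base. Origin at the middle of the underside, caps' outer ends at y = +-60 mm. Starts 5 to 25 mm short of the fixed jaw; against it, origin at y = +80 mm of the gauge.
- pick_bin: Bystander, loose, to be left alone: white open picking bin, 200 by 110 by 90 mm. Origin at the middle of its underside.
- caster_wheel: Bystander, loose, to be left alone: black rubber caster wheel, 54 mm across, 22 mm high, beside the gauge. Origin at the middle of its underside.
- buffer: Bystander, loose, to be left alone: black rubber buffer with a steel stud, 30 mm across, 40 mm high, beside the gauge. Origin at the middle of its underside.
- screw_jar: Bystander, loose, to be left alone: glass jar of screws, 60 mm across, 75 mm high. Origin at the middle of its underside.
- driver: Bystander, loose, to be left alone: green screwdriver, lying. Origin at the middle of its underside.
- carton: Bystander, loose, to be left alone: small cardboard box, 120 by 80 by 60 mm. Origin at the middle of its underside.
- tee_fitting: Bystander, loose, to be left alone: brass tee fitting, 54 mm long, lying. Origin at the middle of its underside.
Mind the look-alikes: they are no part of the job. There is more than one size of the cylinder; the job needs the largest.

How it is judged:
By the outcome, as a careful person would: the job done as asked, in the order asked, and still so for the second after the job is handed in, with the robot touching nothing.
It also fails if it takes over 58 s, if anything falls off the work surface, if the arm or the gripper's body presses on something with over 40 N, if the wrist force passes 120 N, or if a joint passes its speed limit or range.

## Working session

There is one attempt and no reset: what is moved stays moved. The work goes in short steps, Python scripts to look and compute and a tool call to move; the robot and the scene stay as the last step left them, time stands still between calls to the robot, and variables do not carry over. Pictures are saved under pics/ and viewed, and the job is handed in when it is done.

Besides the shell and the picture viewer there is one more tool, called after "Request:" in YAML: its name, and indented under it one key for each argument. carry_out: Moves the arm, as the interface text tells. Its arguments: {"type":"object","properties":{"increments":{"type":"array"},"squeeze":{"type":"number"}},"required":["increments"]}

```bash
mkdir -p pics; ls; python3 - <<'E'
from workcell import sensors, vision
import cv2
print(sensors.get_obs())
for n in("top","side"):
    im=vision.camera(n); c=vision.calibration(n); print(n,c)
    cv2.imwrite(f"pics/{n}0.png",im[:,:,::-1])
E
```

```text
pics
{'time': 0.0, 'q': array([-6.77248525e+01,  5.00944642e+00,  1.00335240e+01,  9.50987738e+01,
        2.33216382e-03,  9.00003348e+01]), 'qd': array([-0.05294471,  0.00533073,  0.03693165, -0.00493175, -0.05096264,
        0.03152845]), 'joint_efforts': array([ 4.56375501e-04, -5.20387959e+01,  4.64805114e+01,  1.62145577e-02,
        9.78363255e-05,  8.62421473e-06]), 'ee_pos': array([ 0.20840323, -0.50873746,  0.2305906 ]), 'tcp_rot': array([178.21203087,  89.92526731, 110.48684215]), 'wrist_force': array([-0.23794064, -0.20057353, -0.17205883]), 'torque': array([ 0.02125677, -0.02554073, -0.00553848]), 'opening': 0.08548708152035388}
top {'camera_matrix': array([[480.45375067,   0.        , 253.71637207],
       [  0.        , 480.45375067, 191.82513079],
       [  0.        ,   0.        ,   1.        ]]), 'extrinsics': array([[-0.00480989, -0.99998337, -0.00318037,  0.0119056 ],
       [ 0.99772941, -0.00501265,  0.06716319, -0.56316947],
       [-0.06717802, -0.0028501 ,  0.99773693, -1.26335762],
       [ 0.        ,  0.        ,  0.        ,  1.        ]])}
side {'camera_matrix': array([[445.80929892,   0.        , 261.47481799],
       [  0.        , 445.80929892, 193.56195591],
       [  0.        ,   0.        ,   1.        ]]), 'extrinsics': array([[-0.86410152, -0.50331179,  0.00240909,  0.51042769],
       [ 0.26378054, -0.44877993,  0.85382458, -0.21595418],
       [-0.42865882,  0.73842659,  0.52055527, -1.07627602],
       [ 0.        ,  0.        ,  0.        ,  1.        ]])}
```

View pics/top0.png

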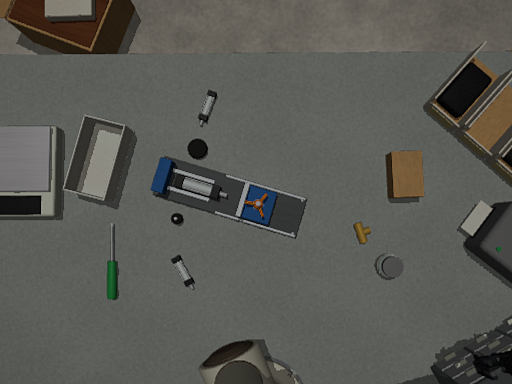

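View pics/side0.png

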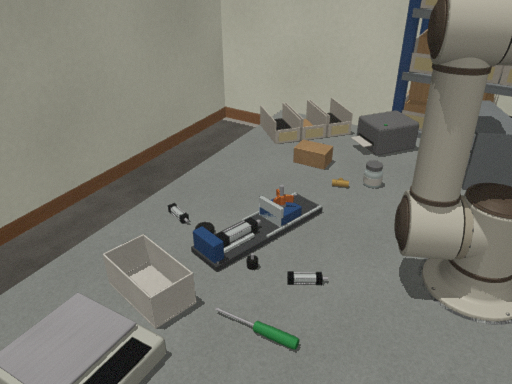

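The top view shows the gauge at (155–307, 155–237): fixed jaw at (162,176), sliding jaw and orange nut at (258,204), and a cylinder lying in the gauge at (198,186). The two look-alike cylinders are at (207,107) and (183,271). They are smaller and lie outside the gauge, so the one in the gauge is the one the job needs. An enlarged crop will confirm this.

```bash
cat > h.py <<'E'
import numpy as np, cv2
from workcell import sensors, vision
def cal(n):
    c=vision.calibration(n); return c["camera_matrix"],c["extrinsics"]
def ray(n,uv):
    K,E=cal(n); u,v=uv
    d=np.array([(u-K[0,2])/K[0,0],-(v-K[1,2])/K[1,1],-1.])
    R=E[:3,:3]; return -R.T@E[:3,3], R.T@d
def onz(n,uv,z):
    o,d=ray(n,uv); return o+d*(z-o[2])/d[2]
def proj(n,P):
    K,E=cal(n); p=E[:3,:3]@np.array(P)+E[:3,3]
    return np.array([K[0,2]+K[0,0]*p[0]/-p[2],K[1,2]-K[1,1]*p[1]/-p[2]])
E
python3 - <<'E'
from h import *
im=cv2.imread("pics/top0.png")
cv2.imwrite("pics/top0c.png",cv2.resize(im[145:245,145:315],None,fx=4.7,fy=4.7,interpolation=cv2.INTER_CUBIC))
s=cv2.imread("pics/side0.png")
cv2.imwrite("pics/side0c.png",cv2.resize(s[175:275,180:340],None,fx=5,fy=5,interpolation=cv2.INTER_CUBIC))
hsv=cv2.cvtColor(im,cv2.COLOR_BGR2HSV)
for nm,lo,hi,z in(("blue",(100,130,50),(125,255,255),.052),("orange",(3,150,120),(18,255,255),.08)):
    m=cv2.inRange(hsv,lo,hi); m[:140]=0;m[250:]=0
    n,l,st,ce=cv2.connectedComponentsWithStats(m)
    for i in range(1,n):
        if st[i,4]>20: print(nm,st[i],ce[i],onz("top",ce[i],z)); cs=np.argwhere(l==i)[:,::-1].astype(np.float32); r=cv2.minAreaRect(cs); print(r)
E
```

```text
blue [151 158  21  35 402] [160.88557214 174.8159204 ] [0.60666948 0.25091401 0.052     ]
((160.84519958496094, 174.79537963867188), (11.63272476196289, 34.540245056152344), 17.35402488708496)
blue [242 185  35  40 705] [259.28794326 204.81702128] [ 0.52713103 -0.00525463  0.052     ]
((258.5321044921875, 204.5596466064453), (28.16009521484375, 33.52392578125), 16.699243545532227)
orange [260 193   7  12  25] [262.76 197.68] [ 0.54409432 -0.01393122  0.08      ]
((262.36322021484375, 198.14625549316406), (3.3023717403411865, 11.558300018310547), 29.05460548400879)
```

View pics/top0c.png

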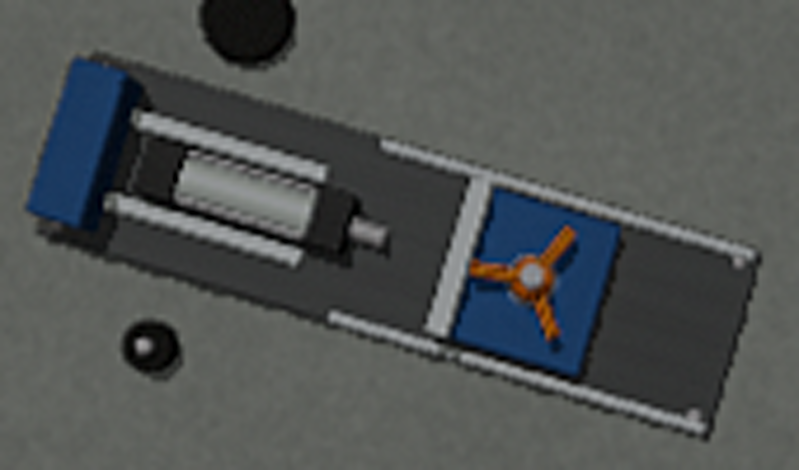

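View pics/side0c.png

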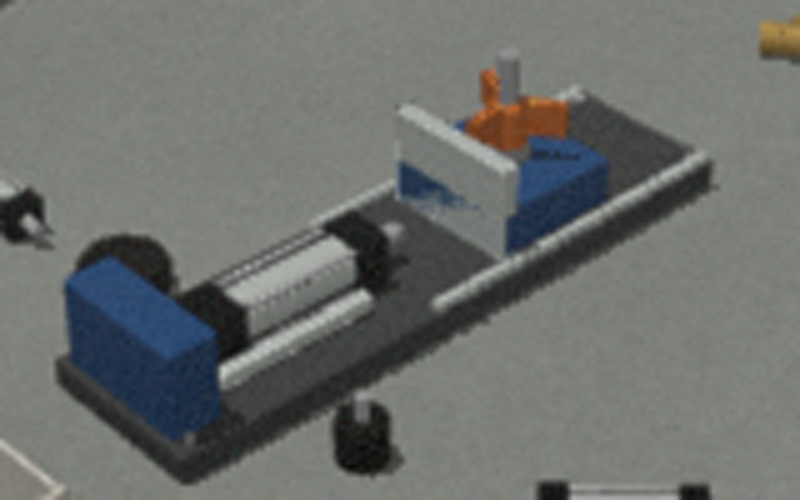

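```bash
python3 - <<'E'
from h import *
from scipy.optimize import least_squares
c=lambda p:np.array([145+p[0]/4.7-.4,145+p[1]/4.7-.4])
pts=[((757,252),(.055,-.225)),((708,437),(-.055,-.225)),((92,52),(.055,.175)),((37,232),(-.055,.175))]
W=np.array([onz("top",c(p),.02)[:2] for p,_ in pts]);G=np.array([g for _,g in pts]);print(W)
def T(p,G):
    cs,s=np.cos(p[2]),np.sin(p[2]);return np.stack([p[0]+cs*G[:,0]-s*G[:,1],p[1]+s*G[:,0]+cs*G[:,1]],1)
r=least_squares(lambda p:(T(p,G)-W).ravel(),[.55,.1,-.25]);print(r.x,np.degrees(r.x[2]),r.fun*1000)
p=r.x;R=np.array([[np.cos(p[2]),-np.sin(p[2])],[np.sin(p[2]),np.cos(p[2])]])
def g(uv,z): return (R.T@(onz("top",c(uv),z)[:2]-p[:2])*1000).round(1)
for n,uv,z in(("back",(622,225),.052),("back",(580,375),.052),("plate front",(470,175),.08),("plate front",(427,334),.08),("plate back",(490,181),.08),("plate back",(449,340),.08),("hub",(533,275),.085),("tip",(571,232),.086),("tip",(470,268),.086),("tip",(557,340),.086),("rodend",(388,237),.037),("cap",(145,165),.054)): print(n,g(uv,z))
np.save("gauge.npy",p)
E
```

```text
[[ 0.54539262 -0.12914383]
 [ 0.44112116 -0.10027549]
 [ 0.66155844  0.24881125]
 [ 0.55879494  0.27925414]]
[ 0.55905713  0.09855962 -0.29800484] -17.074419838457686 [ 0.17728383 -3.52824075 -0.70291919 -0.09908845  1.45689869  0.88636188
 -0.93126333  2.74096732]
back [  44.  -143.3]
back [ -42.  -144.8]
plate front [ 44.1 -56.1]
plate front [-45.  -58.8]
plate back [ 44.1 -67.4]
plate back [-44.6 -71.1]
hub [   1.8 -104.4]
tip [  29.8 -117.3]
tip [ -4.4 -70.9]
tip [ -27.9 -126.8]
rodend [  0.8 -20.2]
cap [ -0.5 119. ]
```

```bash
cat >> h.py <<'E'
from scipy.spatial.transform import Rotation as Ro
try: gp=np.load("gauge.npy")
except Exception: gp=None
Rg=Ro.from_euler("z",gp[2]).as_matrix()
def G2W(x,y,z): return np.array([gp[0],gp[1],0])+Rg@np.array([x,y,z])
def st():
    o=sensors.get_obs(); R=Ro.from_euler("xyz",o["tcp_rot"],degrees=True).as_matrix()
    g=(Rg.T@(o["ee_pos"]-[gp[0],gp[1],0]))*1000
    Rt=Rg.T@R
    ang=lambda v:round(float(np.degrees(np.arctan2(v[1],v[0]))),1)
    print("t",round(o["time"],2),"gauge mm",g.round(1),"y at",ang(Rt[:,1]),"z at",ang(Rt[:,2]),"tilt",Rt[:2,0].round(3),"q",o["q"].round(1),"F",(Rg.T@o["wrist_force"]).round(1),"op",round(o["opening"],3))
    return o,R,g
def go(t,turn=None):
    """shift in tool axes (mm) to gauge point t (mm), from measured"""
    o,R,g=st(); d=Rg@(np.array(t)-g); s=R.T@d; print("shift",s.round(1)); return s
E
python3 - <<'E'
from h import *
o,R,g=st(); print(R.round(3))
for z in(.08,.09,.1,.11,.12,.13): print(z,proj("side",G2W(0,-.1045,z)),proj("top",G2W(0,-.1045,z)))
print("stud crop at",(281.6,185.4))
go([0,-180,130])
E
```

```text
t 0.1 gauge mm [-156.9 -683.5  230.7] y at 39.4 z at -50.6 tilt [-0.001  0.001] q [-67.7   5.   10.   95.1  -0.   90. ] F [-0.3 -0.2 -0.4] op 0.085
[[-0.     0.925  0.379]
 [ 0.001  0.379 -0.925]
 [-1.    -0.    -0.001]]
0.08 [280.80432666 196.27275781] [257.83271435 203.89133264]
0.09 [280.89292589 193.25556745] [257.85404514 203.72401229]
0.1 [280.98226205 190.21328136] [257.87573092 203.55390743]
0.11 [281.07234437 187.14558513] [257.89778062 203.38094797]
0.12 [281.16318225 184.05215907] [257.92020347 203.20506145]
0.13 [281.25478522 180.9326781 ] [257.94300903 203.02617293]
stud crop at (281.6, 185.4)
t 0.1 gauge mm [-156.9 -683.5  230.7] y at 39.4 z at -50.6 tilt [-0.001  0.001] q [-67.7   5.   10.   95.1  -0.   90. ] F [-0.3 -0.2 -0.4] op 0.085
shift [ 101.   440.6 -289.8]
```

Request:
carry_out:
  increments:
    - [0,0,0,8.4,36.7,-24.1,0]
    - [0,0,0,8.4,36.7,-24.1,0]
    - [0,0,0,8.4,36.7,-24.1,0]
    - [0,0,0,8.4,36.7,-24.1,0]
    - [0,0,0,8.4,36.7,-24.1,0]
    - [0,0,0,8.4,36.7,-24.1,0]
    - [0,0,0,8.4,36.7,-24.1,0]
    - [0,0,0,8.4,36.7,-24.1,0]
    - [0,0,0,8.4,36.7,-24.1,0]
    - [0,0,0,8.4,36.7,-24.1,0]
    - [0,0,0,8.4,36.7,-24.1,0]
    - [-10.7,0,0,8.4,36.7,-24.1,0]
  squeeze: 40

```text
time: 1.6
ee_pos: [0.5069, -0.073, 0.1299]
tcp_rot: [-118.7, 90.0, -175.5]
wrist_force: [0.8, -1.2, 0.4]
opening: 0.0002
```

```bash
python3 -c "
from h import *
st()"
```

```text
t 1.6 gauge mm [   0.5 -179.3  129.9] y at 50.2 z at -39.8 tilt [-0. -0.] q [ -8.2  -1.   -7.3  83.7  -0.  138.6] F [ 1.1 -0.9  0.4] op 0.0
```

Request:
carry_out:
  increments:
    - [-10.7,0,0,0,0,0,0]
    - [-10.7,0,0,0,0,0,0]
    - [-10.7,0,0,0,0,0,0]
    - [-10.7,0,0,0,0,0,0]
    - [-10.7,0,0,0,0,0,0]
    - [-10.7,0,0,0,0,0,0]
    - [-10.7,0,0,0,0,0,0]
    - [-10.7,0,0,0,0,0,0]
    - [-10.7,0,0,0,0,0,0]
    - [-10.7,0,0,0,0,0,0]
    - [-10.7,0,0,0,0,0,0]
    - [-10.7,0,0,0,0,0,0]

```text
time: 3.1
ee_pos: [0.5062, -0.0744, 0.1301]
tcp_rot: [97.8, 90.0, 169.5]
wrist_force: [0.1, -0.9, 0.0]
opening: 0.0
```

Request:
carry_out:
  increments:
    - [-10.7,0,0,0,0,0,0]
    - [-10.7,0,0,0,0,0,0]
    - [-10.7,0,0,0,0,0,0]
    - [-10.7,0,0,0,0,0,0]
    - [-10.7,0,0,0,0,0,0]
    - [-10.7,0,0,0,0,0,0]
    - [-10.7,0,0,20,0,0,0]
    - [-10.7,0,0,20,0,0,0]
    - [-5.8,0,0,20,0,0,0]
    - [0,0,0,20,0,0,0]
    - [0,0,0,12,0,0,0]
    - [0,0,0,0,0,0,0]

```text
time: 4.6
ee_pos: [0.5058, -0.0743, 0.0377]
tcp_rot: [8.8, 89.9, 171.5]
wrist_force: [0.5, -0.2, 0.0]
opening: 0.0003
```

```bash
python3 - <<'E'
from h import *
st()
for n in("top","side"):
    im=vision.camera(n)[:,:,::-1]; cv2.imwrite(f"pics/{n}1.png",im)
    a=im[145:245,145:315] if n=="top" else im[160:280,180:350]
    cv2.imwrite(f"pics/{n}1c.png",cv2.resize(a,None,fx=4.7,fy=4.7,interpolation=cv2.INTER_CUBIC))
E
```

```text
t 4.6 gauge mm [  -0.2 -180.9   37.7] y at -90.2 z at 179.8 tilt [-0.002 -0.   ] q [ -8.4   0.6 -15.9  73.6   0.  -81.1] F [ 0.5 -0.1  0. ] op 0.0
```

View pics/side1c.png

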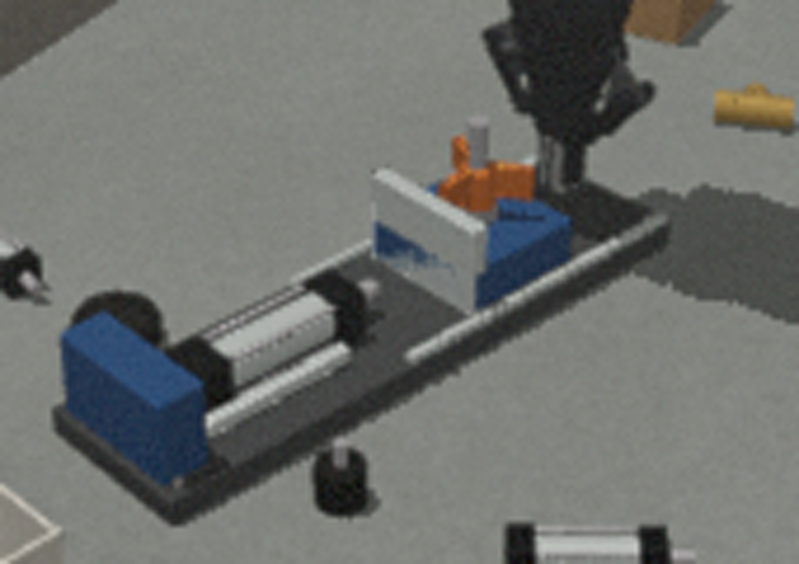

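View pics/top1c.png

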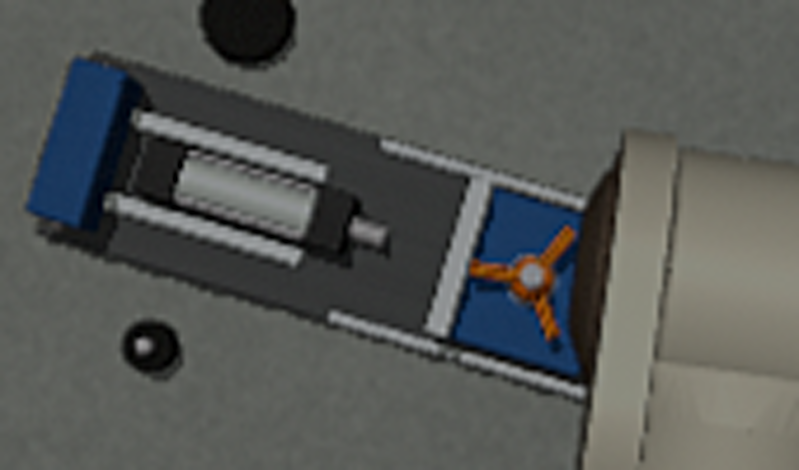

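The side view shows the closed fingertips at crop (560,175), just behind the sliding jaw's back face, and nothing has been touched yet. Now I push.

Request:
carry_out:
  increments:
    - [0,0,0,0,-8,0,0]
    - [0,0,0,0,-8,0,0]
    - [0,0,0,0,-5,0,0]
    - [0,0,0,0,-4,0,0]
    - [0,0,0,0,-4,0,0]
    - [0,0,0,0,-4,0,0]
    - [0,0,0,0,-4,0,0]
    - [0,0,0,0,-4,0,0]
    - [0,0,0,0,-4,0,0]
    - [0,0,0,0,-4,0,0]
    - [0,0,0,0,-4,0,0]
    - [0,0,0,0,-4,0,0]

```text
time: 6.2
ee_pos: [0.5227, -0.0215, 0.0385]
tcp_rot: [88.1, 89.8, -109.2]
wrist_force: [-4.4, -9.1, 3.2]
opening: -0.0002
```

```bash
python3 -c "
from h import *
st()"
```

```text
t 6.2 gauge mm [   0.5 -125.4   38.5] y at -90.2 z at 179.8 tilt [-0.    -0.004] q [ -2.2   2.2 -14.3  73.6  -0.2 -74.9] F [ -1.5 -10.    3.2] op -0.0
```

Request:
carry_out:
  increments:
    - [0,0,0,0,-4,0,0]
    - [0,0,0,0,-4,0,0]
    - [0,0,0,0,-4,0,0]
    - [0,0,0,0,-4,0,0]
    - [0,0,0,0,-3,0,0]
    - [0,0,0,0,-2,0,0]

```text
time: 6.95
ee_pos: [0.5288, -0.0017, 0.0386]
tcp_rot: [88.7, 89.8, -108.6]
wrist_force: [-4.8, -11.2, 3.0]
opening: -0.0002
```

```bash
python3 -c "
from h import *
st()"
```

```text
t 6.95 gauge mm [   0.5 -104.7   38.6] y at -90.2 z at 179.8 tilt [-0.    -0.004] q [ -0.1   2.9 -13.4  73.7  -0.2 -72.7] F [ -1.3 -12.1   3. ] op -0.0
```

Request:
carry_out:
  increments:
    - [0,0,0,0,-1,0,0]
    - [0,0,0,0,-1,0,0]

```text
time: 7.2
ee_pos: [0.5294, 0.0002, 0.0385]
tcp_rot: [88.2, 89.8, -109.1]
wrist_force: [-4.7, -11.3, 3.7]
opening: 0.0004
```

Request:
carry_out:
  increments:
    - [0,0,0,0,-1,0,0]
    - [0,0,0,0,-1,0,0]

```text
time: 7.45
ee_pos: [0.53, 0.0021, 0.0385]
tcp_rot: [88.2, 89.8, -109.1]
wrist_force: [-4.4, -10.7, 4.6]
opening: 0.0001
```

Request:
carry_out:
  increments:
    - [0,0,0,0,-1,0,0]
    - [0,0,0,0,-1,0,0]

```text
time: 7.7
ee_pos: [0.5306, 0.004, 0.0385]
tcp_rot: [88.0, 89.8, -109.3]
wrist_force: [-3.4, -11.4, 2.9]
opening: 0.0002
```

Request:
carry_out:
  increments:
    - [0,0,0,0,-1,0,0]
    - [0,0,0,0,-1,0,0]

```text
time: 7.95
ee_pos: [0.5309, 0.005, 0.0386]
tcp_rot: [89.4, 89.6, -107.9]
wrist_force: [-6.9, -19.7, 5.0]
opening: 0.0
```

Request:
carry_out:
  increments:
    - [0,0,0,0,-1,0,0]
    - [0,0,0,0,-1,0,0]

```text
time: 8.2
ee_pos: [0.5309, 0.0051, 0.0386]
tcp_rot: [90.5, 89.4, -106.9]
wrist_force: [-10.2, -29.7, 7.9]
opening: 0.0004
```

```bash
python3 - <<'E'
from h import *
st()
for n in("top","side"):
    im=vision.camera(n)[:,:,::-1]; cv2.imwrite(f"pics/{n}2.png",im)
    a=im[145:245,145:315] if n=="top" else im[160:280,180:350]
    cv2.imwrite(f"pics/{n}2c.png",cv2.resize(a,None,fx=4.7,fy=4.7,interpolation=cv2.INTER_CUBIC))
E
```

```text
t 8.2 gauge mm [  0.6 -97.6  38.6] y at -90.3 z at 179.7 tilt [ 0.   -0.01] q [  0.9   3.3 -13.   73.8  -0.6 -71.7] F [ -1.  -31.4   7.9] op 0.0
```

View pics/side2c.png

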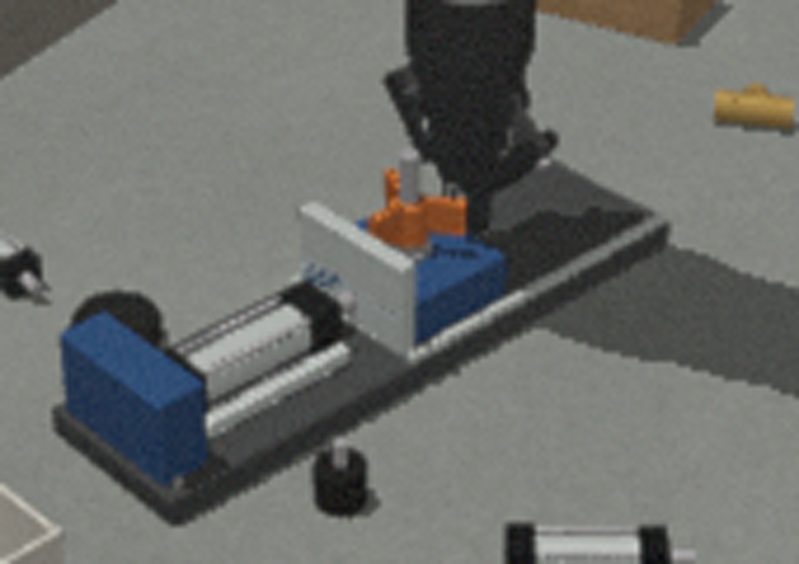

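View pics/top2c.png

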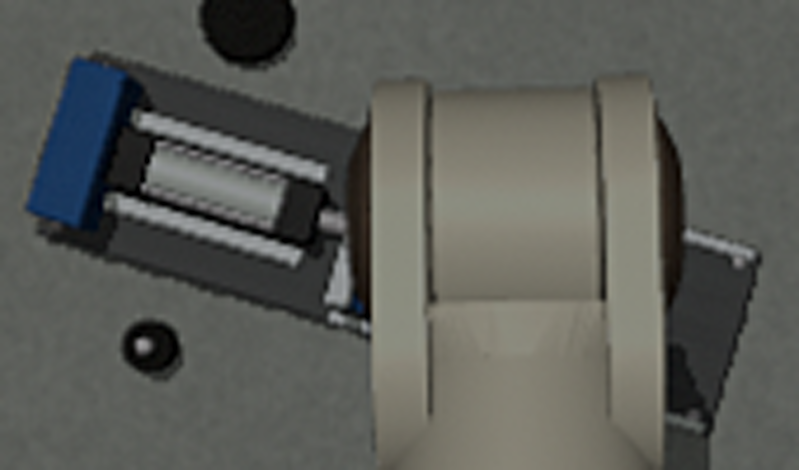

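The side view shows the rod end at crop (345,303) touching the plate. The top view shows the cap at (128,160) against the fixed jaw. The tool stalled at 31 N at the expected travel of about 0.080, so the cylinder is trapped. Next I back off, lift and go over to the nut.

Request:
carry_out:
  increments:
    - [0,0,0,0,3,0,0]
    - [0,0,0,0,4,0,0]
    - [0,0,0,0,10,0,0]
    - [0,0,0,-20,0,0,0]
    - [0,0,0,-40,0,0,0]
    - [0,0,0,-40,0,0,0]
    - [0,0,0,0,-25,-10,0]
    - [-10,0,0,0,-25,-12,0]
    - [-10,0,0,4.5,-23,-16.5,0]
    - [0,0,0,0,0,0,0]

```text
time: 9.55
ee_pos: [0.5829, 0.0563, 0.1331]
tcp_rot: [-11.2, 89.9, 171.7]
wrist_force: [-1.0, -0.6, 0.1]
opening: 0.0001
```

```bash
python3 - <<'E'
from h import *
go([33.8,-34.7,138])
im=vision.camera("side")[:,:,::-1]
cv2.imwrite("pics/side3c.png",cv2.resize(im[130:280,180:350],None,fx=4,fy=4,interpolation=cv2.INTER_CUBIC))
E
```

```text
t 9.55 gauge mm [ 35.2 -33.4 133.1] y at -70.0 z at -160.0 tilt [-0.001 -0.   ] q [  5.5   9.1   3.7  84.7   0.  -87.4] F [-0.8 -0.9  0.1] op 0.0
shift [-4.9  0.8  1.8]
```

View pics/side3c.png

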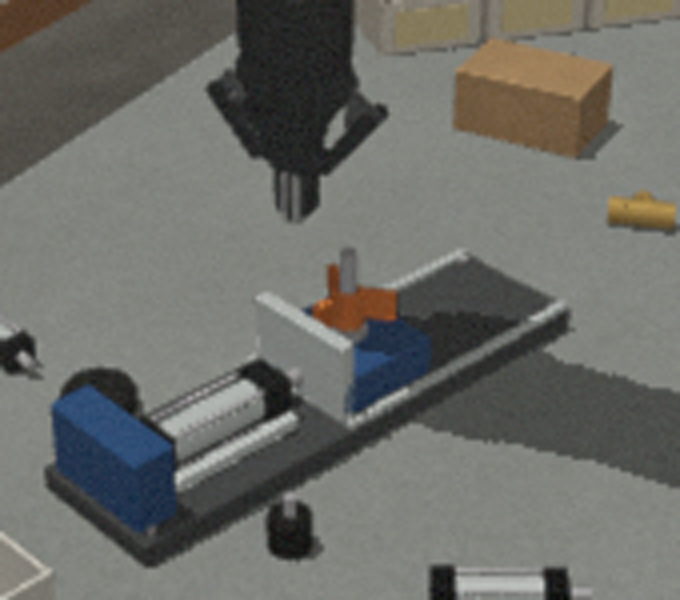

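Request:
carry_out:
  increments:
    - [0,0,0,0,0.8,1.8,0]
    - [0,0,0,20,0,0,0]
    - [0,0,0,20,0,0,0]
    - [0,0,0,13,0,0,0]
    - [0,0,0,10,0,0,0]
    - [0,0,0,0,0,0,0]

```text
time: 10.35
ee_pos: [0.5804, 0.0543, 0.0706]
tcp_rot: [0.7, 90.0, -176.6]
wrist_force: [0.4, 0.5, 0.1]
opening: 0.0001
```

```bash
python3 - <<'E'
from h import *
st()
im=vision.camera("side")[:,:,::-1]
cv2.imwrite("pics/side4c.png",cv2.resize(im[150:260,210:340],None,fx=5.4,fy=5.4,interpolation=cv2.INTER_CUBIC))
E
```

```text
t 10.35 gauge mm [ 33.3 -36.   70.6] y at -70.2 z at -160.2 tilt [-0.001 -0.   ] q [  5.3   9.4  -2.8  77.8   0.  -87.4] F [0.3 0.6 0.1] op 0.0
```

View pics/side4c.png

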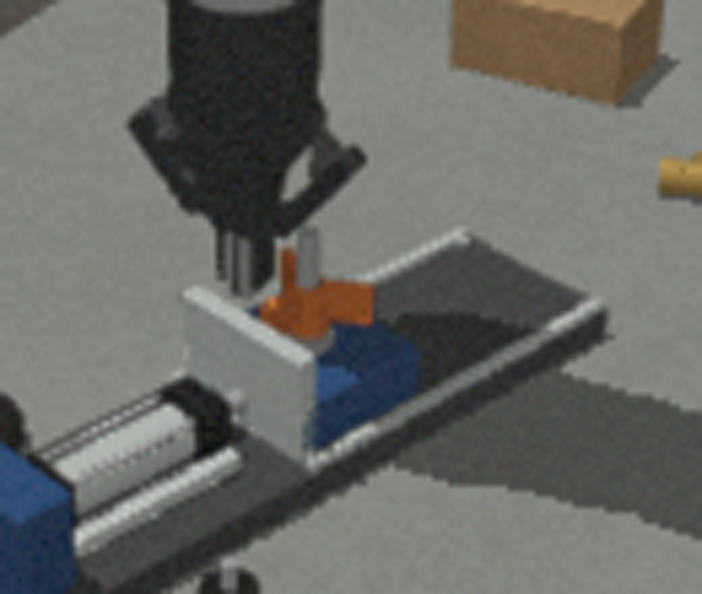

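Request:
carry_out:
  increments:
    - [10,0,0,0,6.25,0.55,0]
    - [10,0,0,0,6.25,0.55,0]
    - [10,0,0,0,6.25,0.55,0]
    - [10,0,0,0,6.25,0.55,0]

```text
time: 10.9
ee_pos: [0.5739, 0.0309, 0.0719]
tcp_rot: [-134.7, 89.9, 7.7]
wrist_force: [0.4, 1.0, 0.3]
opening: 0.0002
```

```bash
python3 - <<'E'
from h import *
st()
im=vision.camera("side")[:,:,::-1]
cv2.imwrite("pics/side5c.png",cv2.resize(im[150:260,210:340],None,fx=5.4,fy=5.4,interpolation=cv2.INTER_CUBIC))
E
```

```text
t 10.9 gauge mm [ 34.1 -60.3  71.9] y at -110.5 z at 159.5 tilt [0.001 0.001] q [  3.1   8.1  -4.1  77.7   0.  -49.4] F [0.1 1.  0.3] op 0.0
```

View pics/side5c.png

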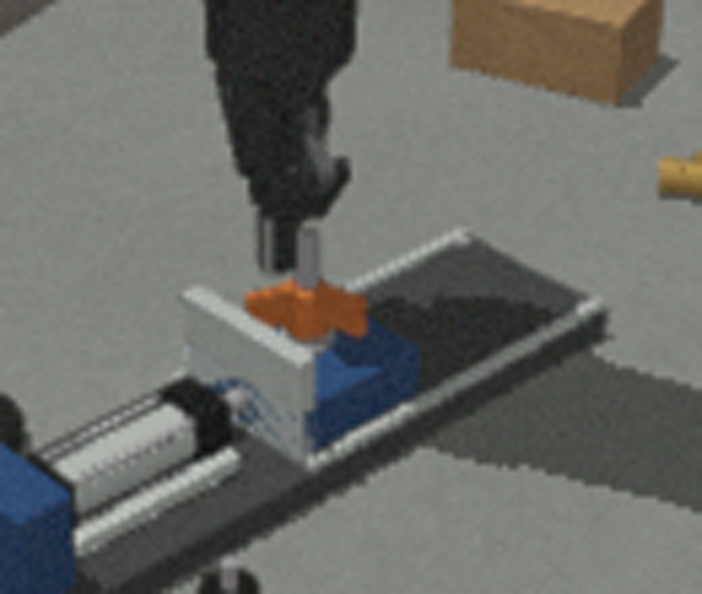

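Request:
carry_out:
  increments:
    - [10,0,0,1,6.25,0.55,0]
    - [10,0,0,0,6.25,0.55,0]
    - [10,0,0,0,6.25,0.55,0]
    - [10,0,0,0,6.25,0.55,0]
    - [10,0,0,0,6.25,0.55,0]
    - [10,0,0,0,6.25,0.55,0]
    - [10,0,0,0,6.25,0.55,0]
    - [10,0,0,0,6.25,0.55,0]
    - [10,0,0,0,6.25,0.55,0]
    - [0,0,0,0,0,0,0]

```text
time: 12.2
ee_pos: [0.5232, 0.0244, 0.0707]
tcp_rot: [-48.9, 89.9, 4.1]
wrist_force: [-0.2, -0.4, 0.1]
opening: 0.0
```

```bash
python3 - <<'E'
from h import *
st()
im=vision.camera("side")[:,:,::-1]
cv2.imwrite("pics/side6c.png",cv2.resize(im[150:260,210:340],None,fx=5.4,fy=5.4,interpolation=cv2.INTER_CUBIC))
E
```

```text
t 12.2 gauge mm [-12.5 -81.5  70.7] y at 160.1 z at 70.1 tilt [0.001 0.   ] q [  2.7   1.3 -11.5  77.1   0.   39.7] F [-0.  -0.4  0.1] op 0.0
```

View pics/side6c.png

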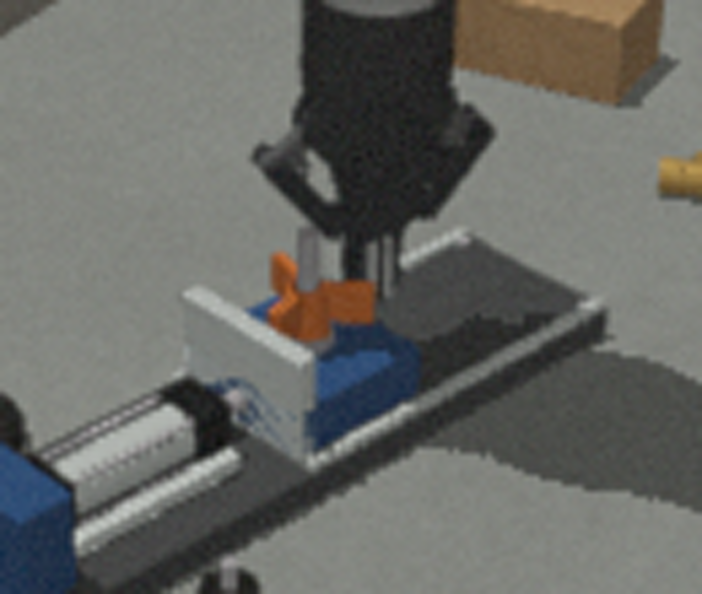

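Request:
carry_out:
  increments:
    - [0,0,0,0,-2,0.5,0]
    - [0,0,0,-30,0,0,0]
    - [-10,0,0,0,-6.25,0.55,0]
    - [-10,0,0,0,-6.25,0.55,0]
    - [-10,0,0,0,-6.25,0.55,0]
    - [-10,0,0,0,-6.25,0.55,0]
    - [-10,0,0,0,-6.25,0.55,0]
    - [-10,0,0,0,-6.25,0.55,0]
    - [-10,0,0,0,-6.25,0.55,0]
    - [-10,0,0,0,-6.25,0.55,0]
    - [-10,0,0,0,-6.25,0.55,0]
    - [-10,0,0,0,-6.25,0.55,0]

```text
time: 13.75
ee_pos: [0.5792, 0.0355, 0.0999]
tcp_rot: [35.8, 90.0, -171.0]
wrist_force: [-0.5, -0.2, -0.2]
opening: 0.0001
```

Request:
carry_out:
  increments:
    - [-10,0,0,0,-6.25,0.55,0]
    - [-10,0,0,0,-6.25,0.55,0]
    - [-10,0,0,0,-5,0.55,0]
    - [0,0,0,0,0,0,0]

```text
time: 14.25
ee_pos: [0.5827, 0.0527, 0.0999]
tcp_rot: [-32.8, 90.0, 150.0]
wrist_force: [0.1, -1.3, 0.4]
opening: -0.0002
```

```bash
python3 - <<'E'
from h import *
go([33.8,-34.7,70])
im=vision.camera("side")[:,:,::-1]
cv2.imwrite("pics/side7c.png",cv2.resize(im[150:260,210:340],None,fx=5.4,fy=5.4,interpolation=cv2.INTER_CUBIC))
E
```

```text
t 14.25 gauge mm [ 36.1 -36.9  99.9] y at -70.1 z at -160.1 tilt [-0.  0.] q [  5.2   9.2   0.2  81.    0.  -87.7] F [ 0.5 -1.2  0.4] op -0.0
shift [29.9 -2.9  1.4]
```

View pics/side7c.png

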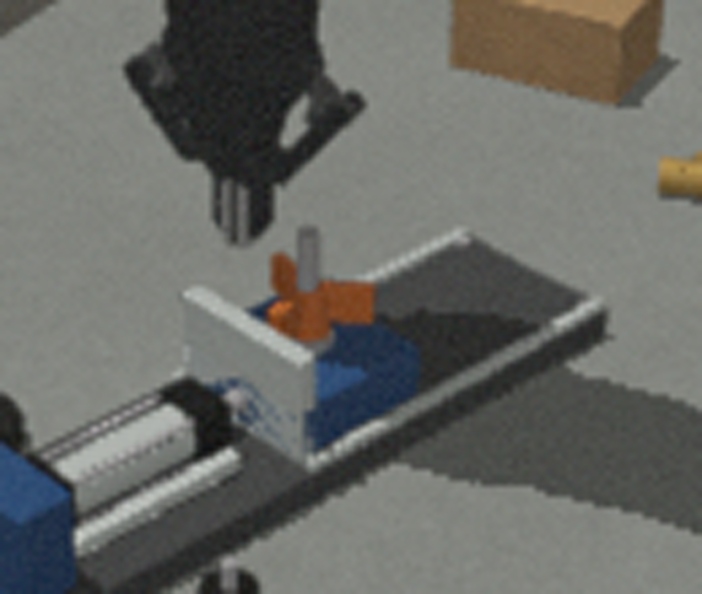

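```bash
python3 - <<'E'
from h import *
for a in (-30,-22,-15,-8,0,10):
    t=np.radians(a);q=[]
    for k in range(3):
        tt=t+k*2.094
        for z in(.065,.087):
            p=proj("side",G2W(.034*np.cos(tt),-.047+.034*np.sin(tt),z)); q.append(((p-[210,150])*5.4).round().astype(int).tolist())
    print(a,q)
E
```

```text
-30 [[287, 280], [288, 244], [253, 339], [253, 303], [366, 325], [367, 289]]
-22 [[279, 281], [279, 245], [260, 343], [260, 306], [368, 321], [369, 284]]
-15 [[272, 283], [272, 247], [267, 346], [267, 309], [368, 316], [369, 280]]
-8 [[265, 285], [265, 249], [274, 348], [274, 311], [368, 312], [369, 276]]
0 [[258, 288], [258, 252], [283, 350], [283, 313], [366, 307], [367, 271]]
10 [[250, 293], [250, 257], [294, 351], [294, 315], [362, 301], [363, 265]]
```

Request:
carry_out:
  increments:
    - [0,0,0,0,-6,1.4,0]
    - [0,0,0,15,0,0,0]
    - [0,0,0,15,0,0,0]
    - [0,0,0,0,3,0,0]
    - [10,0,0,0,6.25,0.55,0]
    - [10,0,0,0,6.25,0.55,0]
    - [10,0,0,0,6.25,0.55,0]
    - [10,0,0,0,6.25,0.55,0]
    - [10,0,0,0,6.25,0.55,0]
    - [10,0,0,0,6.25,0.55,0]
    - [10,0,0,0,6.25,0.55,0]

```text
time: 15.68
ee_pos: [0.5589, 0.02, 0.0701]
tcp_rot: [-134.0, 90.0, -21.6]
wrist_force: [0.2, -0.1, -0.3]
opening: 0.0002
```

```bash
python3 - <<'E'
from h import *
o,R,g=st(); print(np.hypot(g[0],g[1]+47),np.degrees(np.arctan2(g[1]+47,g[0])))
im=vision.camera("side")[:,:,::-1]
cv2.imwrite("pics/side8c.png",cv2.resize(im[150:260,210:340],None,fx=5.4,fy=5.4,interpolation=cv2.INTER_CUBIC))
E
```

```text
t 15.68 gauge mm [ 22.9 -75.1  70.1] y at -140.5 z at 129.5 tilt [ 0. -0.] q [  2.1   6.1  -6.5  77.3  -0.  -20.4] F [ 0.3 -0.  -0.3] op 0.0
36.24997311372327 -50.83156292264453
```

View pics/side8c.png

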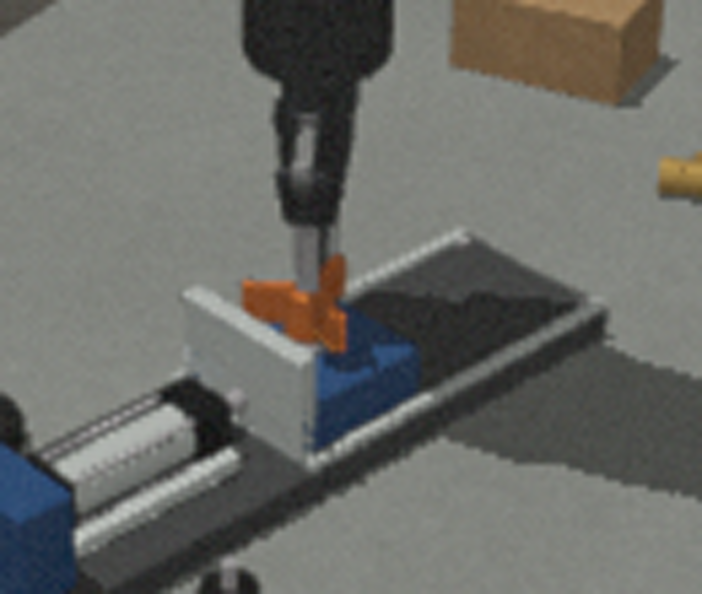

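Request:
carry_out:
  increments:
    - [10,0,0,0,6.25,0.55,0]
    - [10,0,0,0,6.25,0.55,0]
    - [10,0,0,0,6.25,0.55,0]
    - [10,0,0,0,6.25,0.55,0]
    - [10,0,0,0,6.25,0.55,0]
    - [10,0,0,0,6.25,0.55,0]
    - [10,0,0,0,6.25,0.55,0]
    - [10,0,0,0,6.25,0.55,0]
    - [0,0,0,0,0,0,0]

```text
time: 16.85
ee_pos: [0.5147, 0.0343, 0.0702]
tcp_rot: [-29.7, 90.0, 3.3]
wrist_force: [0.6, 0.2, 0.0]
opening: 0.0002
```

```bash
python3 - <<'E'
from h import *
o,R,g=st(); print(np.hypot(g[0],g[1]+47),np.degrees(np.arctan2(g[1]+47,g[0])))
im=vision.camera("side")[:,:,::-1]
cv2.imwrite("pics/side9c.png",cv2.resize(im[150:260,210:340],None,fx=5.4,fy=5.4,interpolation=cv2.INTER_CUBIC))
E
```

```text
t 16.85 gauge mm [-23.6 -74.4  70.2] y at 140.1 z at 50.1 tilt [0. 0.] q [  3.8   0.3 -12.6  77.1  -0.   60.8] F [0.5 0.4 0. ] op 0.0
36.16428923748995 -130.64743340146893
```

View pics/side9c.png

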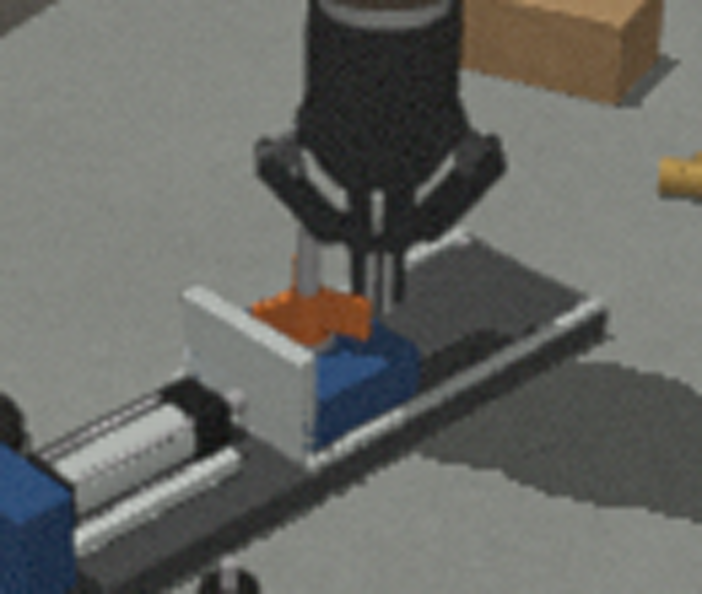

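Request:
carry_out:
  increments:
    - [0,0,0,0,-2,0,0]
    - [0,0,0,-30,0,0,0]
    - [-10,0,0,0,-6.25,0.55,0]
    - [-10,0,0,0,-6.25,0.55,0]
    - [-10,0,0,0,-6.25,0.55,0]
    - [-10,0,0,0,-6.25,0.55,0]
    - [-10,0,0,0,-6.25,0.55,0]
    - [-10,0,0,0,-6.25,0.55,0]
    - [-10,0,0,0,-6.25,0.55,0]
    - [-10,0,0,0,-6.25,0.55,0]
    - [-10,0,0,0,-6.25,0.55,0]
    - [-10,0,0,0,-6.25,0.55,0]

```text
time: 18.4
ee_pos: [0.5709, 0.0254, 0.0999]
tcp_rot: [63.2, 90.0, -163.5]
wrist_force: [0.2, 0.7, 0.0]
opening: -0.0002
```

Request:
carry_out:
  increments:
    - [-10,0,0,0,-6.25,0.55,0]
    - [-10,0,0,0,-6.25,0.55,0]
    - [-10,0,0,0,-6.25,0.55,0]
    - [-10,0,0,0,-4.5,0.55,0]
    - [0,0,0,0,0,0,0]

```text
time: 19.02
ee_pos: [0.5814, 0.0458, 0.0998]
tcp_rot: [12.8, 90.0, -174.3]
wrist_force: [0.3, 0.0, 0.3]
opening: 0.0
```

```bash
python3 - <<'E'
from h import *
go([36*np.cos(np.radians(14)),-47+36*np.sin(np.radians(14)),68])
im=vision.camera("side")[:,:,::-1]
cv2.imwrite("pics/side10c.png",cv2.resize(im[150:260,210:340],None,fx=5.4,fy=5.4,interpolation=cv2.INTER_CUBIC))
E
```

```text
t 19.02 gauge mm [ 36.8 -43.8  99.8] y at -80.1 z at -170.1 tilt [-0. -0.] q [  4.5   8.9  -0.1  81.   -0.  -78.3] F [0.2 0.1 0.3] op 0.0
shift [31.8 -5.8  0.9]
```

View pics/side10c.png

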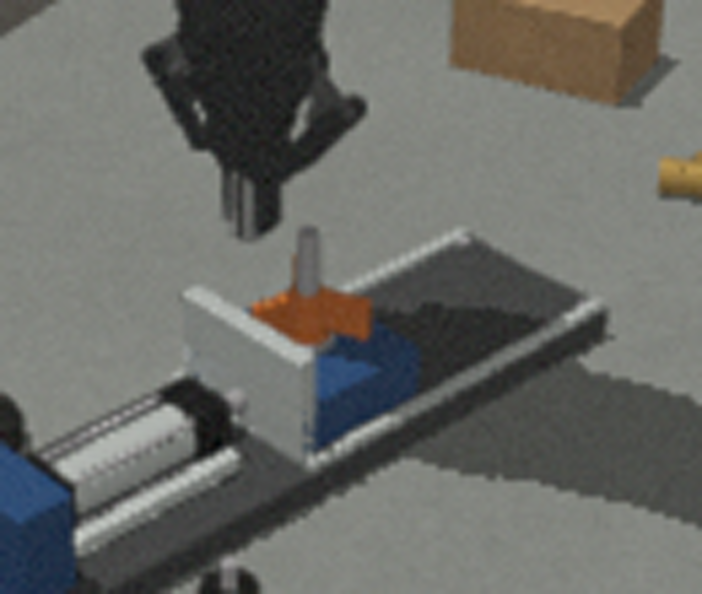

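Request:
carry_out:
  increments:
    - [0,0,0,0,-5.8,0.9,0]
    - [0,0,0,16,0,0,0]
    - [0,0,0,16,0,0,0]
    - [0,0,0,0,2.5,0,0]
    - [10,0,0,0,6.25,0.55,0]
    - [10,0,0,0,6.25,0.55,0]
    - [10,0,0,0,6.25,0.55,0]
    - [10,0,0,0,6.25,0.55,0]
    - [10,0,0,0,6.25,0.55,0]
    - [10,0,0,0,6.25,0.55,0]
    - [10,0,0,0,6.25,0.55,0]
    - [10,0,0,0,6.25,0.55,0]

```text
time: 20.58
ee_pos: [0.5467, 0.0175, 0.0681]
tcp_rot: [-123.8, 90.0, -31.4]
wrist_force: [1.3, -0.9, 0.1]
opening: 0.0
```

```bash
python3 - <<'E'
from h import *
o,R,g=st(); print(np.hypot(g[0],g[1]+47),np.degrees(np.arctan2(g[1]+47,g[0])))
im=vision.camera("side")[:,:,::-1]
cv2.imwrite("pics/side11c.png",cv2.resize(im[150:260,210:340],None,fx=5.4,fy=5.4,interpolation=cv2.INTER_CUBIC))
E
```

```text
t 20.57 gauge mm [ 12.  -81.2  68.1] y at -160.5 z at 109.5 tilt [ 0. -0.] q [ 1.8  4.5 -8.5 77.  -0.  -0.6] F [ 1.5 -0.4  0.1] op 0.0
36.19567110625256 -70.69027502023638
```

View pics/side11c.png

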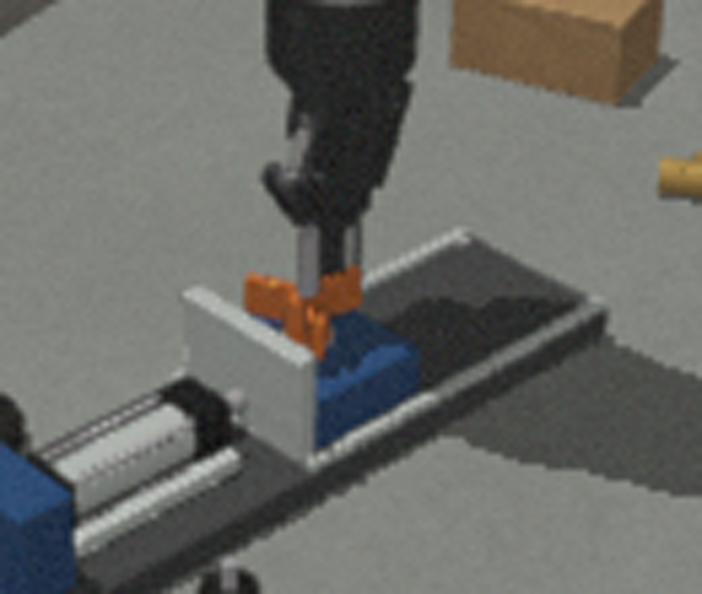

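Request:
carry_out:
  increments:
    - [4,0,0,0,2.5,0.1,0]
    - [4,0,0,0,2.5,0.1,0]
    - [4,0,0,0,2.5,0.1,0]
    - [3,0,0,0,1.9,0.1,0]

```text
time: 21.12
ee_pos: [0.5375, 0.0185, 0.0682]
tcp_rot: [-121.6, 90.0, -43.8]
wrist_force: [0.2, -0.7, 0.6]
opening: 0.0001
```

Request:
carry_out:
  increments:
    - [2,0,0,0,1.25,0,0]
    - [2,0,0,0,1.25,0,0]

```text
time: 21.38
ee_pos: [0.535, 0.0192, 0.0681]
tcp_rot: [-110.3, 90.0, -36.6]
wrist_force: [-0.4, -1.3, 0.4]
opening: -0.0001
```

Request:
carry_out:
  increments:
    - [2,0,0,0,1.25,0,0]
    - [2,0,0,0,1.25,0,0]

```text
time: 21.62
ee_pos: [0.5325, 0.0201, 0.068]
tcp_rot: [-127.9, 90.0, -58.3]
wrist_force: [-0.5, -0.9, -0.2]
opening: -0.0
```

Request:
carry_out:
  increments:
    - [2,0,0,0,1.25,0,0]
    - [2,0,0,0,1.25,0,0]

```text
time: 21.88
ee_pos: [0.5302, 0.021, 0.068]
tcp_rot: [79.7, 90.0, 145.3]
wrist_force: [0.6, -1.7, 0.2]
opening: 0.0005
```

Request:
carry_out:
  increments:
    - [2,0,0,0,1.25,0,0]
    - [2,0,0,0,1.25,0,0]

```text
time: 22.12
ee_pos: [0.5279, 0.0221, 0.068]
tcp_rot: [104.0, 90.0, 165.7]
wrist_force: [0.0, -0.8, 0.6]
opening: 0.0
```

Request:
carry_out:
  increments:
    - [2,0,0,0,1.25,0,0]
    - [2,0,0,0,1.25,0,0]

```text
time: 22.38
ee_pos: [0.5262, 0.0228, 0.0681]
tcp_rot: [-106.2, 89.9, -48.6]
wrist_force: [4.6, -6.7, -1.5]
opening: -0.0
```

```bash
python3 - <<'E'
from h import *
o,R,g=st(); print(np.hypot(g[0],g[1]+47),np.degrees(np.arctan2(g[1]+47,g[0])))
im=vision.camera("side")[:,:,::-1]
cv2.imwrite("pics/side12c.png",cv2.resize(im[150:260,210:340],None,fx=5.4,fy=5.4,interpolation=cv2.INTER_CUBIC))
E
```

```text
t 22.38 gauge mm [ -9.1 -82.1  68.1] y at 164.7 z at 74.7 tilt [ 0.001 -0.001] q [  2.5   1.7 -11.4  76.8  -0.1  34.9] F [ 6.3 -5.  -1.5] op -0.0
36.25430009913752 -104.56449198838153
```

View pics/side12c.png

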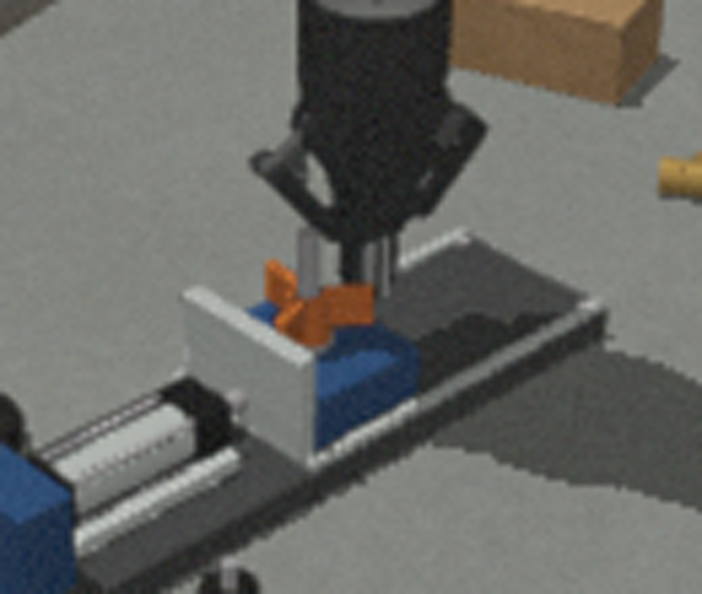

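Request:
carry_out:
  increments:
    - [0,0,0,0,1,0,0]
    - [0,0,0,0,1,0,0]
    - [0,0,0,0,0,0,0]

```text
time: 22.8
ee_pos: [0.5258, 0.0231, 0.0684]
tcp_rot: [-93.1, 89.7, -35.5]
wrist_force: [9.0, -8.5, -3.4]
opening: 0.0001
```

```bash
python3 - <<'E'
from h import *
o,R,g=st(); print(np.hypot(g[0],g[1]+47),np.degrees(np.arctan2(g[1]+47,g[0])))
E
```

```text
t 22.8 gauge mm [ -9.6 -81.9  68.4] y at 164.7 z at 74.7 tilt [ 0.004 -0.001] q [  2.6   1.5 -11.5  76.7  -0.2  35. ] F [11.1 -5.5 -3.4] op 0.0
36.20137456315709 -105.43014699354177
```

Request:
carry_out:
  increments:
    - [0,0,0,0,1.5,0,0]
    - [0,0,0,0,1.5,0,0]
    - [0,0,0,0,0,0,0]

```text
time: 23.18
ee_pos: [0.5251, 0.0238, 0.0687]
tcp_rot: [-89.3, 89.5, -31.7]
wrist_force: [18.0, -13.4, -8.5]
opening: -0.0001
```

```bash
python3 - <<'E'
from h import *
o,R,g=st(); print(np.hypot(g[0],g[1]+47),np.degrees(np.arctan2(g[1]+47,g[0])))
E
```

```text
t 23.18 gauge mm [-10.5 -81.4  68.7] y at 164.7 z at 74.7 tilt [ 0.008 -0.002] q [  2.7   1.2 -11.8  76.5  -0.3  35.1] F [21.2 -7.5 -8.5] op -0.0
36.01622332468159 -107.00399187035471
```

Request:
carry_out:
  increments:
    - [0,0,0,0,-4,0,0]
    - [0,0,0,0,-5,0,0]
    - [0,0,0,-30,0,0,0]
    - [0,0,0,-50,0,0,0]
    - [0,0,0,-50,0,-20,0]
    - [0,0,0,0,0,-45,0]
    - [0,0,0,0,0,-45,0]
    - [0,0,0,0,0,-45,0]
    - [0,0,0,0,0,-45,0]
    - [0,0,0,0,0,-40,0]
    - [0,0,0,0,0,0,0]

```text
time: 24.55
ee_pos: [0.4002, -0.1832, 0.1983]
tcp_rot: [-26.7, 90.0, 30.8]
wrist_force: [0.1, 0.9, 0.8]
opening: -0.0
```

```bash
python3 - <<'E'
from h import *
st()
for n in("top","side"):
    im=vision.camera(n)[:,:,::-1]; cv2.imwrite(f"pics/{n}13.png",im)
    a=im[145:245,145:315] if n=="top" else im[150:270,180:350]
    cv2.imwrite(f"pics/{n}13c.png",cv2.resize(a,None,fx=4.7,fy=4.7,interpolation=cv2.INTER_CUBIC))
E
```

```text
t 24.55 gauge mm [ -69.1 -316.   198.3] y at 164.6 z at 74.6 tilt [0. 0.] q [-24.6 -10.6  -8.5  92.    0.    7.8] F [-0.2  0.9  0.8] op -0.0
```

View pics/top13c.png

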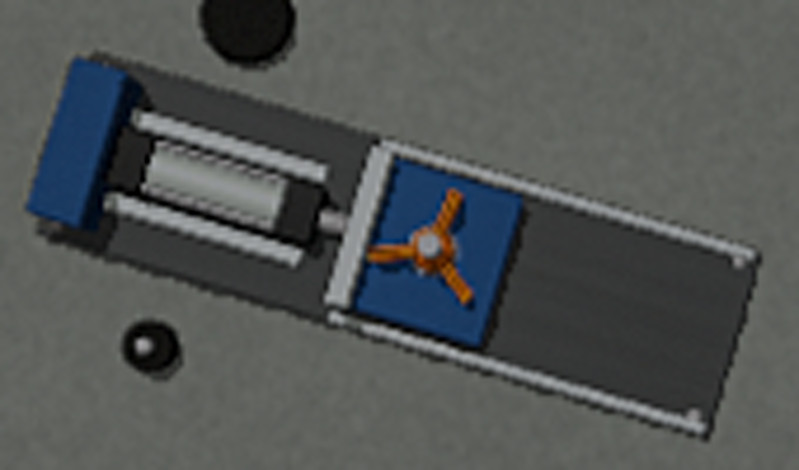

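View pics/side13c.png

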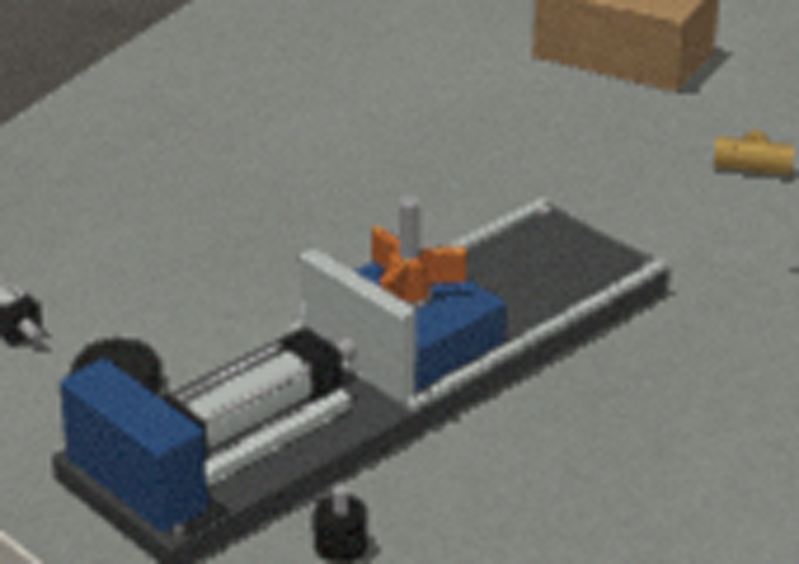

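View pics/top13.png

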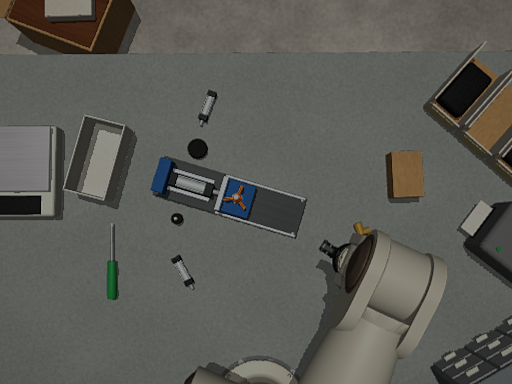

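```bash
python3 - <<'E'
from h import *
c=lambda p:np.array([145+p[0]/4.7-.4,145+p[1]/4.7-.4])
def g(uv,z):
    w=onz("top",c(uv),z)-[gp[0],gp[1],0]; return (Rg.T@w)[:2]*1000
h=g((431,247),.083); print(h)
for t in((454,198),(373,255),(463,296)):
    d=g(t,.083)-h; print(d.round(1),np.hypot(*d),np.degrees(np.arctan2(d[1],d[0])))
print("back",g((522,200),.052),g((480,347),.052),"plate",g((377,143),.08),g((330,304),.08),"rod",g((345,224),.037))
# orange mask angular folding
im=cv2.imread("pics/top13.png");hsv=cv2.cvtColor(im,cv2.COLOR_BGR2HSV)
m=cv2.inRange(hsv,(3,120,90),(20,255,255));m[:180]=0;m[220:]=0
p=np.argwhere(m)[:,::-1]; p=p[(p[:,0]>215)&(p[:,0]<260)]
ax=G2W(0,-.0475,0)
P=np.array([(Rg.T@(onz("top",q,.08)-ax))[:2] for q in p]); r=np.hypot(*P.T);a=np.arctan2(P[:,1],P[:,0])
k=(r>.015)&(r<.036);z=np.exp(3j*a[k]).mean();print(k.sum(),np.degrees(np.angle(z))/3,abs(z))
E
```

```text
[  0.47152966 -47.36737062]
[28.9 -4.2] 29.230281551186067 -8.202604176198752
[-13.2  28.7] 31.552079735741383 114.65552722131515
[-20.3 -24.2] 31.574721815299334 -129.99603241266902
back [ 41.2629354 -86.3326371] [-43.2186158  -87.63343902] plate [46.16082611 -2.72195751] [-44.61146271  -3.99782901] rod [0.84889275 4.98515822]
65 -7.379099531677774 0.9585393732067826
```

```bash
python3 -c "
from workcell import job_done
print(job_done())"
```

```text
the job is handed in; nothing more can be done
None
```

The cylinder is trapped between the two jaws and the nut is fully seated, as far as my final checks show. I handed the job in at about 24.6 s, with the arm about 20 cm above the bench and touching nothing.

- **Jaw:** I pushed it from behind with closed fingertips until it stalled at 31 N. Its back face then measured −87 mm along the gauge, as expected for a travel of 0.080 m. The rod end was on the face plate and the far cap on the fixed jaw.
- **Nut:** Three fingertip strokes turned it clockwise to a firm stop, held at about 22 N on the wing. In the last top view its wings pointed at −7.4° (modulo 120°), against −7° for seated.
- **Bystanders:** By eye they are where they started. In the last top view the arm hid part of the tee fitting, but the side view shows it unmoved.
- **Disagreements:** In the last top view the plate's front edge measured about 3 mm short of y = 0 and the rod end about 5 mm past it. I put this down to blurred edges, because the stall force and the back face both agree with a trapped cylinder. The gauge base corners fitted its stated size to within about 3.5 mm.

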